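# Test the sander's mushroom stop button

## Robot

A 7-joint arm with a two-finger parallel gripper is mounted at the origin on the work surface. World frame = base frame: x ahead of the robot, y to its left, z up, the work surface at z = 0. Lengths are in m, angles in rad, forces in N, time in s.
With the tool pointing down it reaches from about 0.4 to 0.9 m from the base axis. Payload 5.6 kg.
Tool frame: the origin (TCP) lies at the very end of the fingers, on their centre line; the grasp point (between the pads) lies 19 mm behind it (r.pinch_z is the distance from the TCP to the grasp point, in m); z points along the fingers, y is the line along which they close (so a half turn about z gives the same grasp; the last joint's range is limited). The gripper opens to 92 mm and grips with 3 to 60 N. Pads are 20 mm wide; open, the fingers measure 128 mm over their backs; the gripper's body (75 mm by 189 mm) begins 69 mm behind the grasp point.
Start: joints at [1.299, 0.468, -0.012, 1.603, 0.006, 1.071, -0.056], TCP at [0.147, -0.633, 0.179] pointing down, gripper open.
Joint ranges: [-2.53, 2.53], [-0.31, 2.02], [-1.57, 1.55], [0.28, 2.44], [-1.29, 4.43], [0.15, 1.84], [-2.92, 2.92]. Speed limits (rad/s): [2.57, 2.57, 3.14, 3.14, 3.14, 3.14, 3.14].

## Interface

Orientations are given as a unit quaternion [x, y, z, w].
In Python, from bench import r, kinematics, eyes, models gives the robot as it stands. Calls block until the motion is done:
- r.move_pose(position, orientation): joint-space move of the TCP to a pose.
- r.movel(position, rot=None, feed=0.15, stop_force=None): straight line of the TCP; rot=None keeps the orientation; feed is the mean speed in m/s. With stop_force (N) it stops when the force on the tool has changed by that much, and returns True; else False.
- r.move_joints(angles): joint-space move.
- r.open_gripper() and r.gripper_close(): open the fingers fully, or close them until they stop; the grip force is fixed at half the most.
- r.dwell(seconds).
- kinematics.solve_ik(position, orientation): joint angles nearest the present ones, or None.
- eyes.camera(name): name is "side" or "top"; returns (picture, depth): 420x560x3 uint8, red, green, blue; 420x560 float32, m along the optical axis (not along the pixel's ray), 0 where there is no reading.
- eyes.get_calibration(name): a dict with "mtx" (3x3 intrinsics, pixels), "camera_from_world" (4x4, takes a point from world to camera coordinates). Camera axes: x right, y up, looking along -z (the intrinsics and any distortion apply to the point x, -y, -z); pixel columns grow to the right and rows downward; lengths in m; the calibration is good to about 2 mm. A picture is of the moment at which its call begins. get_calibration takes no time and is no camera call.
A pose or a line that the arm cannot do raises r.IKError and nothing moves.
- r.sign_off(): hands the job in; it is judged then, once.
Trained networks look in the newest picture that a camera, given by its name, has taken for a name from the list of things; names that differ only in an ending like _2 or _b are one class to them, and where a whole thing is asked for, a point or a joint stands for the part that bears it (a point fixed in the world has none). Each returns a list of dicts, best first, with "conf" (0 to 1); they miss things now and then, are a little off and sometimes report something else, mostly with a low value. They report only what shows in the picture. A call takes as long as a camera call. They do not tell look-alikes from the thing itself.
- models.spot_in(label, camera): "at" ([x, y, z] in m, in world coordinates, good to about 4 mm: the middle of the surface that is visible of it).
- models.cut_out(label, camera): "mask" (420x560 bool, what is visible of it).
- models.tip_of(label, camera): "at" ([x, y, z] in m, in world coordinates, good to about 4 mm: a listed point, or the origin of a listed thing).
Readings, each from a call of its own:
- r.current_clock(): time.
- r.current_joint_pos(): joint angles.
- r.current_qd(): joint speeds.
- r.current_effort(): joint torques, N m.
- r.current_ee_pos(): TCP position.
- r.current_orientation(): TCP orientation.
- r.current_force(): force on the tool from outside, world axes, zero at the start.
- r.current_moment(): the same for the moment, N m.
- r.current_gripper_width(): finger opening in m.
- r.current_grasp_force(): force on a finger pad.
Only numpy, scipy, OpenCV 4.12 (cv2) and the standard library are available. Lean on these libraries where they do the work, as an engineer would, in place of code of your own. Each camera call takes 0.05 s, during which the arm holds its last target. There are 200 camera calls.

## Task

Test the bench sander's emergency stop: with a fingertip push the big mushroom button straight down until it latches, and take the finger off so that it is seen to stay in. Then push the bar on its head sideways to twist it clockwise (seen from above) until it unlatches and springs up, and let it turn back and stand fully out. Leave the small start button beside it unpressed, do not strike the stop hard, and do not move or pick up the things standing around.

Things in the scene. Friction and masses are not known exactly. Their poses are not given: they have to be found in the camera images.
- station: Grey box screwed to the bench, 55 mm high, turned any way. Origin on the bench under the axis of the upright mushroom button; the box reaches 50 mm along its x, -x and -y, and 120 mm along its +y, where the small start button stands 80 mm from the origin.
- bar_mid (a point): Centre of the top of the raised bar across the black mushroom head, on the button's axis; 108 mm above the bench when out, 100 mm when latched. Bar 56 long, 12 wide, 22 mm high above the cap, a white line along its top. Cap 60 mm in diameter, flat within 20 mm of the axis. x axis along the bar (the box's x when untwisted), z up; it moves and turns with the head.
- bar_end (a point): Top of one end of the same bar, 28 mm from bar_mid along the bar's +x.
- stop (a joint): How far the mushroom is pushed in, m: 0 out, stop at 0.0115. Its spring gives 1.5 N at 0, 3 N at the bottom. Pushed to 0.010 or deeper (some 4 N) it latches and, let go, rests at about 0.008. Twisting the head past about 0.4 rad unlatches it and it rises 8 mm by itself, unless held down.
- twist (a joint): Twist of the mushroom head, rad: 0 at rest, grows clockwise seen from above, stop at 1.0. Twisting takes 0.02 N m at 0 and 0.04 N m at 1 (1 to 2 N at 20 mm from the axis); a spring turns it back to 0 when let go.
- start (a joint): Small round flush start button, 24 mm in diameter, its top 65 mm above the bench; how far it is pushed in, m: 0 out, stop at 0.005. Not to be pressed.
- glue: Bystander: glue jar, 68 mm in diameter, 95 mm high, upright; origin at the centre of its underside.
- tape: Bystander: roll of tape lying flat, 90 mm outer and 76 mm inner diameter, 25 mm high; origin at the centre of its underside.
- offcut: Bystander: wooden offcut 70 by 45 mm, 30 mm high; origin at the centre of its underside.
Not all that is in view belongs to the job. What is meant by the station is not green or purple, and is the smaller of those in its own colour.

How it is judged:
By the outcome, as a careful person would: the job done as asked, in the order asked, and still so for the second after the job is handed in, with the robot touching nothing.
It also fails if it takes over 40 s, if anything falls off the work surface, if the arm or the gripper's body presses on something with over 40 N, if the wrist force passes 120 N, or if a joint passes its speed limit or range.

## Working session

There is one attempt and no reset: what is moved stays moved. The work goes in short steps, each a Python script; the robot and the scene stay as the last script left them, time stands still between calls to the robot, and variables do not carry over. Pictures are saved under pics/ and viewed, at most 10 in all, crops included, and the job is handed in when it is done.

```bash
mkdir -p pics; python3 - <<'E'
from bench import r,eyes,models
import cv2,numpy as np
for c in("top","side"):
    p,d=eyes.camera(c); cv2.imwrite(f"pics/{c}0.png",p[:,:,::-1])
    for l in("station","bar_mid","bar_end","start","glue","tape","offcut"):
        print(c,l,[(round(float(q["conf"]),2),np.round(q["at"],3).tolist()) for q in models.tip_of(l,c)] if l!="start" else [(round(float(q["conf"]),2),np.round(q["at"],3).tolist()) for q in models.spot_in(l,c)])
print(r.current_clock(),r.current_orientation())
E
```

```text
top station [(0.88, [0.591, -0.226, 0.004]), (0.81, [0.587, 0.168, 0.004]), (0.72, [0.249, -0.241, 0.003]), (0.59, [0.291, 0.258, 0.0])]
top bar_mid [(0.94, [0.586, -0.226, 0.143]), (0.87, [0.255, -0.236, 0.141]), (0.68, [0.292, 0.255, 0.113]), (0.65, [0.583, 0.164, 0.108])]
top bar_end [(0.9, [0.606, 0.146, 0.11]), (0.88, [0.309, 0.237, 0.106]), (0.8, [0.284, -0.26, 0.141]), (0.67, [0.613, -0.252, 0.142])]
top start [(0.62, [0.311, -0.149, 0.088]), (0.61, [0.64, 0.219, 0.062]), (0.45, [0.352, 0.314, 0.064])]
top glue [(0.78, [0.722, 0.086, -0.0])]
top tape [(0.81, [0.494, 0.05, -0.0])]
top offcut [(0.91, [0.475, 0.268, -0.002]), (0.48, [0.494, 0.05, 0.001]), (0.3, [0.583, 0.163, 0.112])]
side station [(0.95, [0.586, -0.228, 0.004]), (0.94, [0.289, 0.26, 0.001]), (0.85, [0.582, 0.165, 0.002]), (0.55, [0.252, -0.241, 0.001])]
side bar_mid [(0.86, [0.584, -0.224, 0.146]), (0.64, [0.251, -0.241, 0.146]), (0.63, [0.582, 0.165, 0.11])]
side bar_end [(0.66, [0.308, 0.239, 0.109]), (0.59, [0.601, 0.143, 0.108]), (0.56, [0.282, -0.26, 0.144]), (0.55, [0.616, -0.254, 0.14])]
side start [(0.52, [0.666, -0.147, 0.087]), (0.42, [0.312, -0.143, 0.082]), (0.41, [0.347, 0.317, 0.064]), (0.38, [0.636, 0.223, 0.064])]
side glue [(0.88, [0.719, 0.092, -0.001])]
side tape [(0.95, [0.498, 0.054, 0.003]), (0.24, [0.582, 0.167, 0.106])]
side offcut [(0.64, [0.478, 0.271, -0.001])]
0.8 [ 9.93467550e-01  1.14114971e-01 -8.23533479e-06  2.70514201e-05]
```

View pics/top0.png

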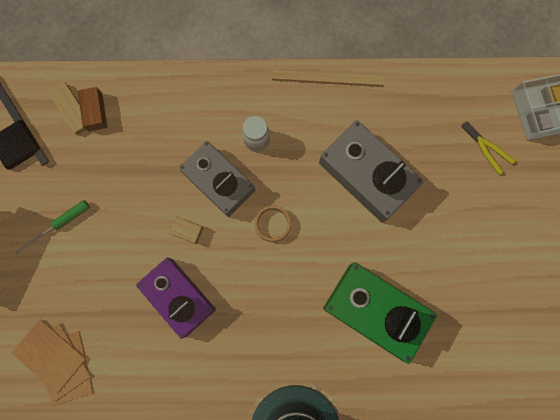

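View pics/side0.png

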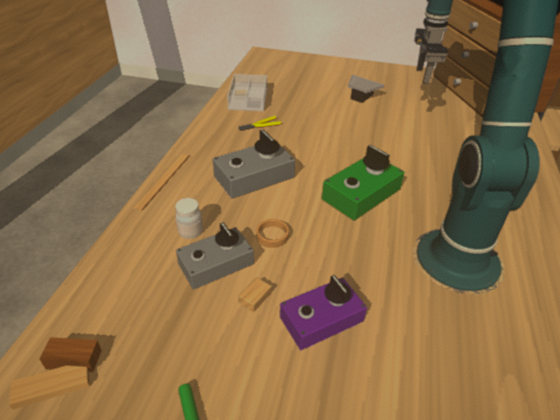

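The target is the small grey station, at top pixel (225,184) and side pixel (228,240). Its start button is up-left of the head in the top view and the bar runs along box x, about -44°. I'll press it first.

```bash
cat > h.py <<'E'
from bench import r,eyes,models,kinematics
import numpy as np,cv2
from scipy.spatial.transform import Rotation as R
O=np.array([.5832,.1653]);A=np.radians(-44.3)
bx=np.array([np.cos(A),np.sin(A)]);by=np.array([-bx[1],bx[0]])
def P(u,v,z): return [*(O+u*bx+v*by),z]
def Q(a): return (R.from_euler('z',a)*R.from_euler('x',np.pi)).as_quat()
def look(n,c="top",b=None):
    p,d=eyes.camera(c)
    if b: p=cv2.resize(p[b[1]:b[3],b[0]:b[2]],None,fx=5,fy=5,interpolation=cv2.INTER_CUBIC)
    cv2.imwrite(f"pics/{n}.png",p[:,:,::-1])
E
python3 - <<'E'
from h import *
r.gripper_close(); p=r.current_ee_pos(); r.movel([p[0],p[1],.27],feed=.2)
js=[(kinematics.solve_ik(P(0,0,.2),Q(a)),a) for a in(A,A+np.pi)]
js=[(abs(j[6]),a) for j,a in js if j is not None]; a=min(js)[1]; print(js,r.current_clock())
r.move_pose(P(0,0,.25),Q(a)); r.movel(P(0,0,.118),feed=.12)
print(r.current_clock(),r.current_gripper_width(),r.current_force())
hit=r.movel(P(0,0,.0962),feed=.012,stop_force=7)
print(hit,r.current_ee_pos(),r.current_force(),r.current_clock())
r.movel(P(0,0,.125),feed=.04); r.movel(P(-24,-70,200)if 0 else P(-.024,-.06,.18),feed=.15)
look("s1","side",(170,210,290,290)); print(r.current_clock(),a)
for c in("side","top"):
  if c=="top": eyes.camera(c)
  for l in("bar_mid","bar_end"): print(c,l,[(round(float(q["conf"]),2),np.round(q["at"],3).tolist()) for q in models.tip_of(l,c) if np.linalg.norm(np.array(q["at"])[:2]-O)<.06])
E
```

```text
[(np.float64(2.3117206355274798), np.float64(-0.773180858633488)), (np.float64(0.011788889243622994), np.float64(2.3684117949563053))] 2.7583
7.1917 0.00021928159912329963 [-0.89496418 -0.52961689  0.14286915]
False [0.58324686 0.16531248 0.09626079] [ 0.46013384 -0.18112618  0.72953003] 9.1583
10.7917 2.3684117949563053
side bar_mid [(0.61, [0.582, 0.165, 0.108])]
side bar_end [(0.95, [0.602, 0.142, 0.109])]
top bar_mid []
top bar_end []
```

View pics/s1.png

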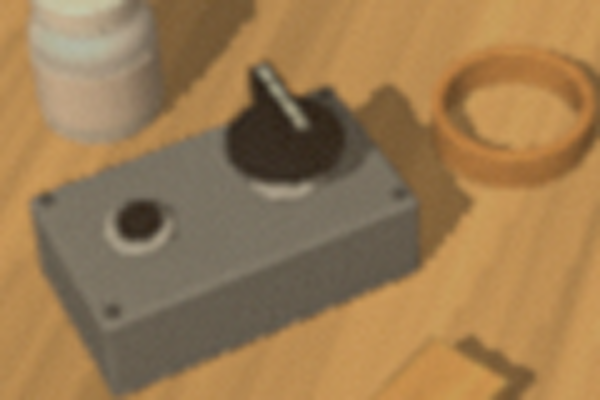

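```bash
python3 - <<'E'
from h import *
p,d=eyes.camera("side"); k=eyes.get_calibration("side"); T=np.linalg.inv(k["camera_from_world"]);K=k["mtx"]
v,u=np.mgrid[:420,:560]
c=np.stack([(u-K[0,2])/K[0,0]*d,-(v-K[1,2])/K[1,1]*d,-d],-1); w=c@T[:3,:3].T+T[:3,3]
m=(d>0)&(np.linalg.norm(w[...,:2]-O,axis=-1)<.035)&(w[...,2]<.13)
q=w[m]; print(np.percentile(q[:,2],[50,80,90,95,98,99.5]))
b=q[q[:,2]>.098]; print(len(b),b.mean(0)); print(np.round(b[:, :2].min(0),3),np.round(b[:,:2].max(0),3))
mm=m&(w[...,2]>.095); col=p.astype(int).min(-1); t=w[mm&(col>110)]; print(len(t),t.mean(0),t.std(0))
e,V=np.linalg.eigh(np.cov(t[:,:2].T)); print(np.degrees(np.arctan2(*V[::-1,1])))
E
```

```text
[0.08286686 0.09265153 0.10690057 0.10861953 0.10973509 0.11115571]
109 [0.58307467 0.16703363 0.10639064]
[0.562 0.143] [0.607 0.186]
9 [0.58727497 0.15977557 0.10907804] [0.00862405 0.0090355  0.00122702]
133.6402246524262
```

The picture shows the mushroom still fully out: bar top at crop pixel (285,95), depth reading 0.108. The press never loaded it, so I'll press again deeper, with the force guard on.

```bash
python3 - <<'E'
from h import *
r.movel(P(0,0,.125),feed=.15)
r.movel(P(0,0,.110),feed=.05)
for z in (.102,.098,.096,.094,.092):
    hit=r.movel(P(0,0,z),feed=.012,stop_force=6)
    print(hit,r.current_ee_pos()[2],r.current_force(),r.current_clock())
    if z==.098: look("s2","side",(170,180,290,290))
    if hit or r.current_force()[2]>6: break
E
```

```text
False 0.1020333021559772 [ 0.30085159 -1.01113898  0.30873647] 13.075
False 0.09791562390871252 [ 0.10585831  0.11861515 -0.58036646] 13.5583
False 0.09587072393135868 [ 1.0130553  -0.17246263  1.2444136 ] 13.925
False 0.09385926469995753 [-0.68138377 -0.21764194  0.65711381] 14.2417
False 0.09189699916056075 [-0.6238943  -0.34759779 -0.45299292] 14.5583
```

View pics/s2.png

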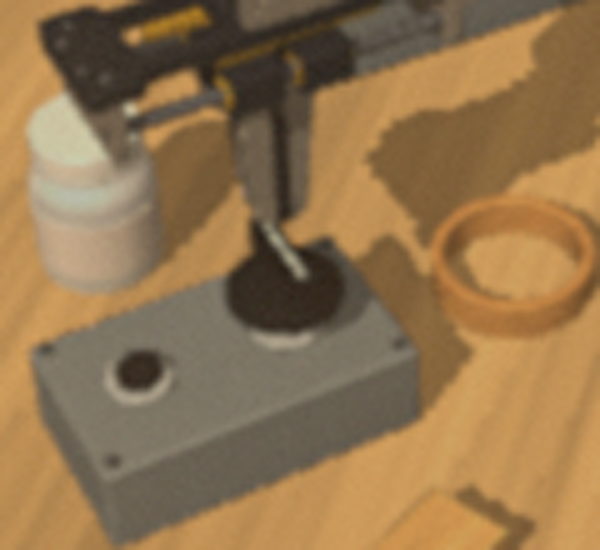

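```bash
python3 - <<'E'
from h import *
look("s3","side",(170,180,290,290))
for z in(.0919,.0979,.108): 
  for c in("side",):
    k=eyes.get_calibration(c);q=k["camera_from_world"]@[*O,z,1];q=k["mtx"]@[q[0],-q[1],-q[2]];q=q[:2]/q[2];print(z,q,(q-[170,180])*5)
print({n:v for n,v in k.items() if n not in("mtx","camera_from_world")})
p,d=eyes.camera("side"); T=np.linalg.inv(k["camera_from_world"]);K=k["mtx"]
v,u=np.mgrid[:420,:560]
c=np.stack([(u-K[0,2])/K[0,0]*d,-(v-K[1,2])/K[1,1]*d,-d],-1); w=c@T[:3,:3].T+T[:3,3]
for vv in range(212,244,2): print(vv,[tuple(np.round(w[vv,uu]*1000).astype(int).tolist()) for uu in(223,227,230)])
print(r.pinch_z,r.current_orientation())
E
```

```text
0.0919 [226.17644945 234.49588601] [280.88224724 272.47943004]
0.0979 [226.04499383 232.74551476] [280.22496914 263.72757382]
0.108 [225.82163553 229.77143159] [279.10817764 248.85715793]
{}
212 [(581, 179, 178), (575, 170, 172), (570, 164, 168)]
214 [(582, 178, 171), (575, 170, 165), (570, 164, 162)]
216 [(583, 177, 163), (576, 170, 159), (570, 164, 155)]
218 [(584, 176, 156), (575, 172, 155), (571, 163, 148)]
220 [(584, 177, 150), (577, 169, 145), (570, 166, 144)]
222 [(584, 177, 144), (577, 170, 140), (571, 166, 138)]
224 [(585, 175, 136), (576, 172, 135), (623, 36, 1)]
226 [(584, 178, 132), (629, 44, -1), (621, 42, -1)]
228 [(591, 163, 109), (582, 159, 108), (618, 50, -1)]
230 [(591, 165, 105), (580, 165, 108), (582, 141, 85)]
232 [(592, 164, 97), (579, 170, 106), (571, 170, 108)]
234 [(592, 165, 91), (575, 179, 109), (569, 176, 108)]
236 [(592, 165, 84), (574, 182, 105), (566, 183, 107)]
238 [(589, 173, 85), (575, 182, 97), (567, 183, 101)]
240 [(586, 181, 88), (576, 181, 90), (567, 183, 95)]
242 [(584, 187, 86), (576, 181, 83), (566, 185, 90)]
0.0187 [ 3.77012046e-01  9.26208355e-01  1.77287103e-05 -1.78568752e-05]
```

View pics/s3.png

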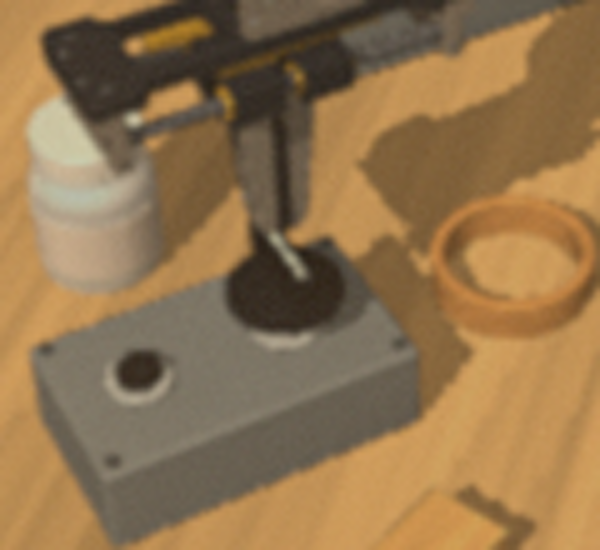

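The fingertip still hangs above the bar: it ends at crop pixel (283,228), and depth puts it at about 0.13 m while the TCP reads 0.092. The real tip is about 36 mm higher than reported. I'll go on descending under the force guard and take the contact as the height reference.

```bash
python3 - <<'E'
from h import *
r.movel(P(0,0,.080),feed=.03,stop_force=4); print(r.current_ee_pos()[2],r.current_force())
z=r.current_ee_pos()[2]
while z>.05:
    z-=.003
    hit=r.movel(P(0,0,z),feed=.012,stop_force=6.5)
    print(hit,r.current_ee_pos()[2],r.current_force()[2],r.current_clock())
    if hit: break
look("s4","side",(170,180,290,290))
E
```

```text
0.07983808038934065 [-0.01635374 -0.29055171  0.13858349]
False 0.0768224101775366 -0.13000239126905946 15.625
False 0.07373991203094732 -0.2916344236237123 16.025
False 0.07104486763352179 2.1183278365813756 16.425
False 0.06784585196059977 2.6219937777173454 16.825
False 0.06459245057083496 1.9453220970702956 17.225
False 0.06192015469683441 2.9916671030744837 17.625
True 0.06092616565876939 7.227723814485096 17.8667
```

```bash
python3 - <<'E'
from h import *
r.movel(P(0,0,.085),feed=.06)
r.movel(P(-.024,-.036,.085),feed=.12); r.dwell(.3)
eyes.camera("side")
print([(round(float(q["conf"]),2),np.round(q["at"],3).tolist()) for q in models.tip_of("bar_mid","side")])
p,d=eyes.camera("side"); k=eyes.get_calibration("side"); T=np.linalg.inv(k["camera_from_world"]);K=k["mtx"]
v,u=np.mgrid[:420,:560]
c=np.stack([(u-K[0,2])/K[0,0]*d,-(v-K[1,2])/K[1,1]*d,-d],-1); w=c@T[:3,:3].T+T[:3,3]
m=(d>0)&(np.linalg.norm(w[...,:2]-O,axis=-1)<.03)&(w[...,2]<.113)
print(np.percentile(w[m][:,2],[50,80,90,95,98,99.5]),r.current_clock())
look("s5","side",(170,180,290,290))
E
```

```text
[(0.89, [0.582, 0.164, 0.101]), (0.76, [0.287, 0.26, 0.11]), (0.71, [0.249, -0.24, 0.145]), (0.56, [0.585, -0.224, 0.147])]
[0.07665175 0.09061634 0.09903713 0.10009797 0.10073601 0.10171617] 19.4333
```

View pics/s5.png

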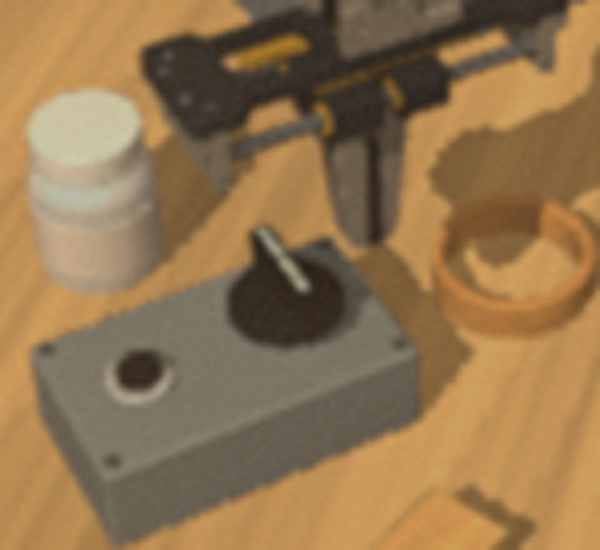

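The picture shows the stop latched: bar mid at crop pixel (285,260), top at 0.100 by both depth and network. The fingertip stands clear to the right at (370,240). Next is the twist: push the -x end of the bar toward +y.

```bash
cat >> h.py <<'E'
def ztop():
    p,d=eyes.camera("side"); k=eyes.get_calibration("side"); T=np.linalg.inv(k["camera_from_world"]);K=k["mtx"]
    v,u=np.mgrid[:420,:560]
    c=np.stack([(u-K[0,2])/K[0,0]*d,-(v-K[1,2])/K[1,1]*d,-d],-1); w=c@T[:3,:3].T+T[:3,3]
    e=w[...,:2]-O; a=e@bx
    m=(d>0)&(np.linalg.norm(e,axis=-1)<.03)&(a>.0)&(w[...,2]<.114)&(w[...,2]>.092)
    return np.percentile(w[m][:,2],90) if m.sum()>5 else 0
E
python3 - <<'E'
from h import *
print(r.movel(P(-.024,-.036,.0568),feed=.04,stop_force=5),r.current_ee_pos()[2])
v=-.026
f0=r.current_force()
while v<=.001:
    hit=r.movel(P(-.024,v,.0568),feed=.025,stop_force=9)
    f=r.current_force()-f0; z=ztop()
    print(round(v,3),hit,np.round([f[:2]@by,f[2],z],4),round(r.current_clock(),2))
    if hit or z>.1045: break
    v+=.002
look("s6","side",(170,180,290,290))
E
```

```text
False 0.056933793861504364
-0.026 False [-0.304   1.1409  0.1011] 20.94
-0.024 False [-0.669   0.3242  0.101 ] 21.24
-0.022 False [ 0.1208 -0.5133  0.1012] 21.54
-0.02 False [-1.0351 -0.1493  0.1016] 21.84
-0.018 False [-1.5715  0.7699  0.1009] 22.14
-0.016 False [-1.5094 -0.2895  0.1012] 22.44
-0.014 False [-0.6641  1.7015  0.1036] 22.74
-0.012 False [-1.7562  3.1627  0.1066] 23.04
```

View pics/s6.png

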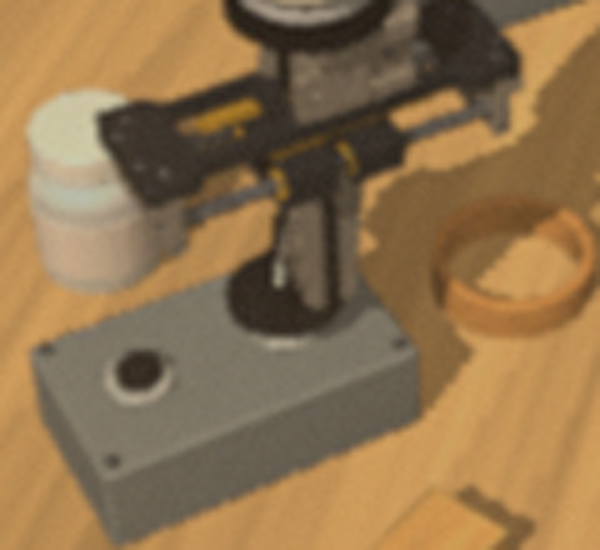

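The bar is twisted (white line at crop pixel (280,270)) and the head has risen to about 0.107, though the tip may be resting on the cap. I'll ease up, then back off.

```bash
python3 - <<'E'
from h import *
r.movel(P(-.024,-.012,.0615),feed=.02); print(r.current_force(),ztop())
r.movel(P(-.024,-.040,.0615),feed=.06)
r.movel(P(-.024,-.060,.13),feed=.12); r.dwell(.3)
print(ztop(),[[(round(float(q["conf"]),2),np.round(q["at"],3).tolist()) for q in models.tip_of(l,"side")if abs(q["at"][1]-.165)<.06] for l in("bar_mid","bar_end")],r.current_clock())
look("s7","side",(170,180,290,290))
E
```

```text
[-0.96716194 -0.69201357 -0.23702852] 0.10992934464621881
0.1091044309340062 [[(0.95, [0.584, 0.166, 0.107])], [(0.64, [0.602, 0.141, 0.108])]] 25.3333
```

View pics/s7.png

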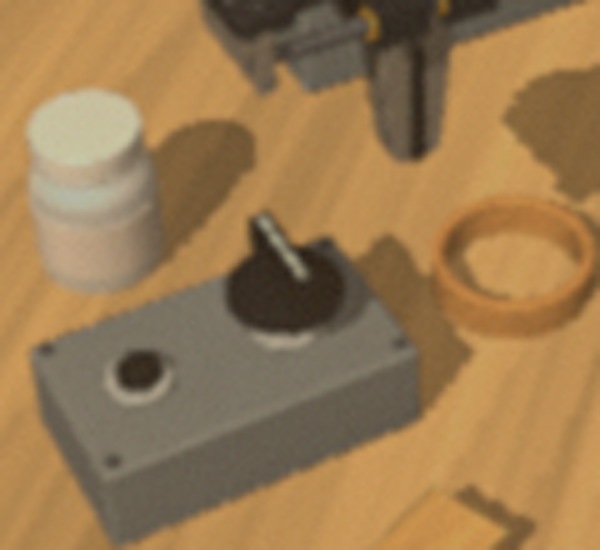

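The mushroom stands fully out again (bar mid at crop pixel (285,247), z about 0.108) and untwisted. The start button looks untouched and the robot is clear.

```bash
python3 -c "
from bench import r
print(r.sign_off())"
```

```text
the job is handed in; nothing more can be done
None
```

The emergency stop test is done and handed in at about 25 s: it latched and stayed in, then unlatched with a clockwise twist and stands fully out again, with the start button and bystanders not touched.

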